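Work a carton into a tight row and close the row up

ROBOT

A 6-joint arm with a two-finger parallel gripper is mounted at the origin on a cart in front of the work surface, level with it; the furniture and walls round the work are solid. World frame = base frame: x ahead of the robot, y to its left, z up, the work surface at z = 0. Lengths are in m, angles in rad, forces in N, time in s.
With the tool pointing down it reaches from about 0.225 to 0.875 m from the base axis. Payload 3.4 kg.
Tool frame: the origin (TCP) lies where the fingers leave the gripper's body, on its centre line; the fingertips stand 73 mm ahead of it and the grasp point (between the pads) lies 54 mm ahead of it (manip.grip_point_offset is the distance from the TCP to the grasp point, in m); z points along the fingers, y is the line along which they close (so a half turn about z gives the same grasp; the last joint's range is limited). The gripper opens to 85 mm and grips with 20 to 120 N. Pads are 22 mm wide; open, the fingers measure 114 mm over their backs; the gripper's body (76 mm by 85 mm) begins 54 mm behind the grasp point. The pads swing forward as they close: fully open they stand 13 mm farther back than shut.
Start: joints at [1.097, 0.276, 1.505, -0, 1.361, -0.121], TCP at [0.199, 0.54, 0.304] pointing down, gripper open.
Joint ranges: [-2.89, 2.89], [-0.75, 2.08], [0.22, 2.7], [-1.18, 4.32], [0.11, 2.71], [-2.7, 2.7]. Speed limits (rad/s): [2.57, 2.57, 3.14, 3.14, 3.14, 3.14].

INTERFACE

Orientations are given as a unit quaternion [w, x, y, z].
In Python, from rig import sensors, cams, manip, spotter gives the robot as it stands.
- The arm moves only by the tool drive_tool, never from a script. Its argument "targets" is a list of rows, each a list of 4 numbers: the shift along the world's x, y, z in m, then the turn about the world's z in degrees. In form: [[dx, dy, dz, spin], ...]. A call has exactly 5 rows; each row shifts and turns the commanded pose from where the row before left it; what a row does not reach is not made up. A row lasts 1/8 s, in which the tool goes at most 62.5 mm and 10.7 degrees, less where a joint would pass 70% of its speed; a pose out of reach is approached as far as the arm can. A call is refused whole if a number of a shift passes 0.0625 or a number of a turn 10.7, either way. A call with a gripper value outside its range is refused whole. "jaw" is the finger opening in m, from 0 to 0.0854, set as the call begins (left out, the last holds). The fingers move at their own pace and stop on an object; "force" is the grip in N (left out, the last holds). Time passes only in rows, so rows that do not move let the fingers close, or fill a call up. It gives the time, the measured TCP pose, the force and the opening at its end, in the units of the state.
- sensors.get_state(): the state, without advancing time (a new reading comes with each control period).
- cams.get_image(name): name is "scene" or "side" or "wrist"; returns a dict with "color" (420x560x3 uint8, red, green, blue), "intrinsics" (3x3 intrinsics, pixels), "R" (3x3) and "t" (3): a world point X has camera coordinates R X + t. Camera axes: x right, y down, z forward; pixel columns grow to the right and rows downward; lengths in m; the calibration is good to about 2 mm. A picture is of the moment at which its call begins. There is no depth.
- manip.sign_off(): hands the job in, once; it reports no verdict.
Trained networks look in the newest picture that a camera, given by its name, has taken for a name from the list of things; names that differ only in an ending like _2 or _b are one class to them, and where a whole thing is asked for, a point or a joint stands for the part that bears it (a point fixed in the world has none). Each returns a list of dicts, best first, with "score" (0 to 1); they miss things now and then, are a little off and sometimes report something else, mostly with a low value. They report only what shows in the picture. A call takes as long as a camera call. They do not tell look-alikes from the thing itself.
- spotter.find_in(query, camera): "point" ([x, y, z] in m, in world coordinates, good to about 4 mm: the middle of the surface that is visible of it).
- spotter.landmark_of(query, camera): "point" ([x, y, z] in m, in world coordinates, good to about 4 mm: a listed point, or the origin of a listed thing).
The state is a dict: "clock": time; "qpos": joint angles; "qd": joint speeds; "effort": joint torques, N m; "position": TCP position; "ee_rot": TCP orientation; "contact_force": force on the tool from outside, world axes, zero at the start; "moment": the same for the moment, N m; "width": finger opening in m.
Only numpy, scipy, OpenCV 4.12 (cv2) and the standard library are available. Lean on these libraries where they do the work, as an engineer would, in place of code of your own. Each camera call takes 0.05 s, during which the arm holds its last target. There are 200 camera calls.

TASK

In the grey rack, open a gap between the carton that stands against the fixed plate and the carton next to it, by sliding the rest of the row together with the sliding end stop away from the fixed plate. Then lower the loose white carton into that gap, upright and squared up like its neighbours, until it stands on the rack's floor, and push the end stop back until the four cartons stand snug together with no gaps. The cartons crush easily, so press no harder than about 15 N anywhere, keep the row upright, and leave the other things on the bench where they are.

Things in the scene. Friction and masses are not known exactly. Their poses are not given: they have to be found in the camera images.
- rack: grey steel rack, open on top, screwed down; long side along its y, depth along x. Origin on the bench under the middle of the finished row. Floor 4 mm up; 20 mm high lips in front and behind, 70 mm apart inside, 76 outside; fixed upright plate 6 mm thick, 80 mm high at the -y end, carton-side face at y = -75 mm; 20 mm lip at y = +145 mm
- end_stop (a joint): dark sliding plate, 62 mm wide, 74 tall, 6 thick, at the rack's +y end. Value (m) grows along rack +y; value + 0.105 m = distance from fixed plate to its carton-side face. Runs from 0 to a hard end at 0.042 (gap then about 42 mm); four cartons snug: 0.035. Friction holds it where it is left: 5 N to slide it, each carton pushed along adds up to 1.5 N
- stop_lug (a point): centre of the top of the end stop's black upright grip lug, 89 mm above the bench. The lug is 14 mm along the rack's x, 22 mm along y, 80 mm tall, stands 36 to 58 mm outside the plate's carton-side face, and can be pinched from above; axes as the rack's
- carton_1: white parts carton standing on its end, 60 mm deep (its x axis) x 35 mm thick (its y axis) x 85 mm tall (z, up), 0.11 to 0.20 kg; origin at the centre of its underside. In the rack, the one against the fixed plate
- carton_2: white parts carton standing on its end, 60 mm deep (its x axis) x 35 mm thick (its y axis) x 85 mm tall (z, up), 0.11 to 0.20 kg; origin at the centre of its underside. In the rack, the middle one at the start
- carton_3: white parts carton standing on its end, 60 mm deep (its x axis) x 35 mm thick (its y axis) x 85 mm tall (z, up), 0.11 to 0.20 kg; origin at the centre of its underside. In the rack, the one next to the end stop
- carton_loose: white parts carton standing on its end, 60 mm deep (its x axis) x 35 mm thick (its y axis) x 85 mm tall (z, up), 0.11 to 0.20 kg; origin at the centre of its underside. Stands by itself on the bench to the right of the rack
- tape_measure: bystander: teal tape measure, 40x91x67 mm; origin under its middle
- stapler: bystander: teal stapler, 36x172x56 mm, to the left of the rack; origin under its middle
- brown_box: bystander: brown carton lying flat, 68x120x40 mm; origin under its middle
- glue_stick: bystander: standing glue stick, 30 mm across, 95 mm tall; origin under its middle
Things that resemble listed ones, but are neither listed nor needed, are in the scene too. What is shaped like the carton_loose but purple is not meant. What is shaped like the carton_1 but yellow is not meant.

How it is judged:
On the way, in this order (a step that is already met when the one before it is completed fails the run):
1. the row is parted: a gap of at least 36 mm stands open between carton_1 and carton_2 (y of carton_2 in the frame of carton_1 above 0.071 m and angle between carton_2's own z axis and vertical below 0.1 rad), for 0.2 s.
2. the loose carton stands upright on the rack's floor between carton_1 and carton_2 (z of carton_loose in the frame of rack between 0.001 and 0.007 m and x of carton_loose in the frame of rack between -0.008 and 0.008 m and angle between carton_loose's own z axis and vertical below 0.08 rad and y of carton_loose in the frame of carton_1 above 0.03 m and y of carton_2 in the frame of carton_loose above 0.03 m), for 0.2 s.
At the end, for the whole second after the job is handed in: cartons in the order 1, loose, 2, 3 from the fixed plate, each within 4 mm of its snug place along the rack and 8 mm across it, on the floor, upright to 0.05 rad, square to 0.08 rad, at rest; end stop closed up to under 1.5 mm of total slack (joint below 0.0365) (value of joint end_stop below 0.0365 m and y of carton_1 in the frame of rack between -0.0615 and -0.0535 m and x of carton_1 in the frame of rack between -0.008 and 0.008 m and z of carton_1 in the frame of rack between 0.002 and 0.006 m and angle between each of carton_1, carton_loose, carton_2, carton_3's own z axis and vertical below 0.05 rad and angle between the x axis of each of carton_1, carton_loose, carton_2, carton_3 and the x axis of rack, either way round below 0.08 rad and linear speed of each of carton_1, carton_loose, carton_2, carton_3 below 0.01 m/s and y of carton_loose in the frame of rack between -0.0265 and -0.0185 m and x of carton_loose in the frame of rack between -0.008 and 0.008 m and z of carton_loose in the frame of rack between 0.002 and 0.006 m and y of carton_2 in the frame of rack between 0.0085 and 0.0165 m and x of carton_2 in the frame of rack between -0.008 and 0.008 m and z of carton_2 in the frame of rack between 0.002 and 0.006 m and y of carton_3 in the frame of rack between 0.0435 and 0.0515 m and x of carton_3 in the frame of rack between -0.008 and 0.008 m and z of carton_3 in the frame of rack between 0.002 and 0.006 m); the robot touches nothing.
It fails at once if a carton was pressed with more than 25 N against another carton, the rack or the end stop (contact force between any of carton_1, carton_3, carton_loose, carton_2 and rack above 25 N or contact force between carton_1 and carton_loose above 25 N or contact force between any of carton_1, carton_loose and carton_2 above 25 N or contact force between any of carton_2, carton_loose and carton_3 above 25 N).
It fails at once if a carton of the row was tipped by more than 0.35 rad (angle between any of carton_1, carton_2, carton_3's own z axis and vertical above 0.35 rad).
It fails at once if a bystander was moved by more than 20 mm (distance of any of tape_measure, stapler, brown_box, glue_stick from where it was at the start of the episode above 0.02 m).
It also fails if it takes over 72 s, if anything falls off the work surface, if the arm or the gripper's body presses on something with over 40 N, if the wrist force passes 120 N, or if a joint passes its speed limit or range.

## Working session

There is one attempt and no reset: what is moved stays moved. The work goes in short steps, Python scripts to look and compute and a tool call to move; the robot and the scene stay as the last step left them, time stands still between calls to the robot, and variables do not carry over. Pictures are saved under pics/ and viewed, on a budget of 10 in all, crops included, one or two more only if the job needs it, and the job is handed in when it is done.

Besides the shell and the picture viewer there is one more tool, called after "Emit:" as a command line: name --pt "numbers of a row" for each row, then --argument value for the rest. drive_tool: Moves the arm, as the interface text tells. Its arguments: {"type":"object","properties":{"targets":{"type":"array","items":{"type":"array","items":{"type":"number"}}},"jaw":{"type":"number"},"force":{"type":"number"}},"required":["targets"]}

```bash
mkdir -p pics; cat > h.py <<'E'
from rig import sensors,cams,manip,spotter
import numpy as np,cv2
def save(cam,fn):
    im=cams.get_image(cam); cv2.imwrite('pics/'+fn,cv2.cvtColor(im['color'],cv2.COLOR_RGB2BGR)); return im
def ray(im,u,v,z):
    K,R,t=map(np.array,(im['intrinsics'],im['R'],im['t']))
    c=-R.T@t; d=R.T@np.linalg.inv(K)@np.array([u,v,1.]); return c+d*(z-c[2])/d[2]
def proj(im,X):
    p=np.array(im['intrinsics'])@(np.array(im['R'])@np.array(X)+np.array(im['t'])); return p[:2]/p[2]
E
python3 - <<'E'
from h import *
s=sensors.get_state();print(s)
ims=[cams.get_image(c)['color'] for c in('scene','side')]
for c,i in zip(('scene','side'),ims):
    cv2.imwrite(f'pics/{c}0.png',i[:,:,::-1])
for c in('scene','side'):
    for q in('rack','stop_lug','carton_1','carton_loose','tape_measure','stapler','brown_box','glue_stick'):
        print(c,q,[(np.round(d['point'],3).tolist(),round(d['score'],2)) for d in spotter.landmark_of(q,c)])
E
```

```text
{'clock': 0.0, 'qpos': array([ 1.09700896e+00,  2.76596358e-01,  1.50613321e+00,  8.77146640e-07,
        1.36070121e+00, -1.20970341e-01]), 'qd': array([ 9.12446003e-04,  1.01743732e-03, -1.57250990e-03, -6.45021271e-05,
       -1.15409599e-03,  5.86246895e-04]), 'effort': array([-1.29291358e-03, -4.16782057e+01, -2.45804733e+01, -2.54644619e-04,
        1.10274649e-02, -2.38578275e-05]), 'position': array([0.19849359, 0.53923038, 0.30303878]), 'ee_rot': array([-2.69710113e-04,  1.75494980e-01,  9.84479897e-01, -8.78600061e-04]), 'contact_force': array([-0.06973617, -0.44959245, -0.15451424]), 'moment': array([0.01557661, 0.02292391, 0.03801433]), 'width': 0.08533242071038545}
scene rack [([0.532, 0.044, 0.0], 0.77)]
scene stop_lug []
scene carton_1 [([0.536, 0.025, 0.004], 0.71), ([0.529, 0.06, 0.004], 0.63), ([0.548, -0.012, 0.006], 0.57)]
scene carton_loose [([0.572, -0.155, -0.001], 0.8), ([0.598, -0.258, -0.001], 0.56)]
scene tape_measure [([0.696, -0.133, 0.0], 0.68)]
scene stapler [([0.428, 0.309, -0.002], 0.75)]
scene brown_box [([0.695, -0.295, 0.004], 0.56)]
scene glue_stick [([0.629, -0.423, 0.0], 0.63)]
side rack []
side stop_lug [([0.505, 0.128, 0.09], 0.97)]
side carton_1 [([0.39, 0.049, 0.002], 0.89), ([0.525, 0.057, 0.003], 0.63), ([0.51, 0.128, 0.088], 0.62), ([0.544, -0.013, 0.0], 0.56), ([0.531, 0.023, 0.001], 0.5), ([0.425, 0.307, -0.002], 0.47)]
side carton_loose [([0.572, -0.156, 0.001], 0.89), ([0.601, -0.251, 0.003], 0.6)]
side tape_measure [([0.697, -0.135, -0.003], 0.74)]
side stapler [([0.424, 0.305, 0.003], 0.66)]
side brown_box [([0.7, -0.297, 0.002], 0.88)]
side glue_stick [([0.631, -0.428, -0.002], 0.63)]
```

View pics/scene0.png

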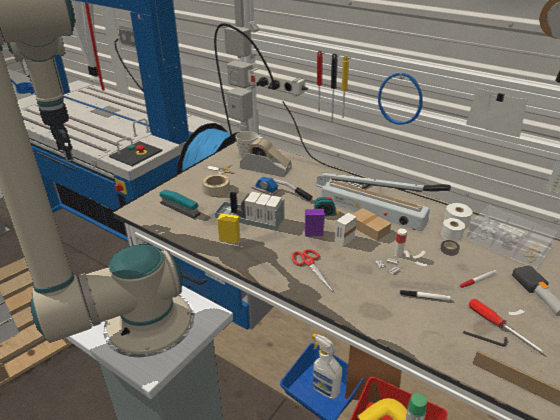

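View pics/side0.png

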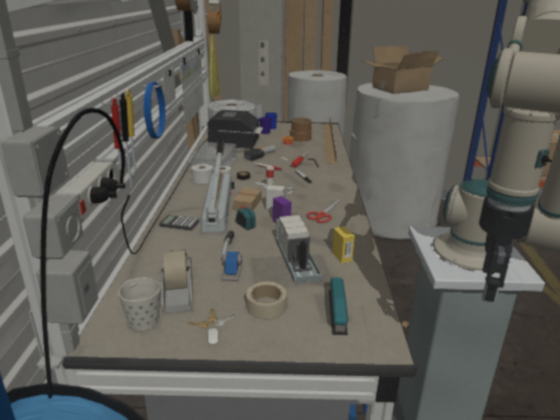

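Purple look-alike at pixel (314,222) and yellow at (229,229). The loose white carton is at (345,229), at about (0.60,-0.255). The rack is at (260,208), yawed about +15°. Next I go above the row.

Emit:
drive_tool --pt "0.032 -0.0515 0 -5.5" --pt "0.032 -0.0515 0 -5.5" --pt "0.032 -0.0515 0 -5.5" --pt "0.032 -0.0515 0 -5.5" --pt "0.032 -0.0515 0 -5.5"

```text
clock: 1.52
position: [0.3595, 0.2805, 0.3042]
ee_rot: [0.0, 0.406, 0.914, 0.001]
contact_force: [0.2, -0.1, -0.5]
width: 0.0855
```

Emit:
drive_tool --pt "0.032 -0.0515 0 -5.5" --pt "0.032 -0.0515 0 -5.5" --pt "0.032 -0.0515 0 -5.5" --pt "0.032 -0.0515 0 -5.5" --pt "0.032 -0.0515 0 -5.5"

```text
clock: 2.15
position: [0.5196, 0.0227, 0.3042]
ee_rot: [0.0, 0.612, 0.791, 0.0]
contact_force: [0.8, 0.5, 0.8]
width: 0.0852
```

```bash
python3 - <<'E'
from h import *
s=sensors.get_state();print(s['clock'],s['position'],s['ee_rot'],s['qpos'].round(2))
im=save('wrist','w1.png');print(im['intrinsics'],-im['R'].T@im['t'],im['R'])
for q in('rack','stop_lug','carton_1'):
        print(q,[(np.round(d['point'],3).tolist(),round(d['score'],2)) for d in spotter.landmark_of(q,'wrist')])
E
```

```text
2.15 [0.51956442 0.02274258 0.30421487] [3.05559543e-04 6.11660441e-01 7.91120215e-01 4.66056183e-04] [-0.09  0.19  1.62  0.    1.33 -0.34]
[[367.65082946   0.         281.6835011 ]
 [  0.         367.65082946 205.83166193]
 [  0.           0.           1.        ]] [0.50103633 0.09503976 0.37416936] [[ 0.96768509  0.25215807  0.00136734]
 [ 0.24102748 -0.92653653  0.28885258]
 [ 0.0741034  -0.27918876 -0.95737261]]
rack []
stop_lug [([0.509, 0.129, 0.086], 0.63)]
carton_1 [([0.525, 0.059, 0.003], 0.92), ([0.394, 0.056, -0.0], 0.88), ([0.547, -0.009, 0.007], 0.85), ([0.535, 0.024, -0.0], 0.65)]
```

View pics/w1.png

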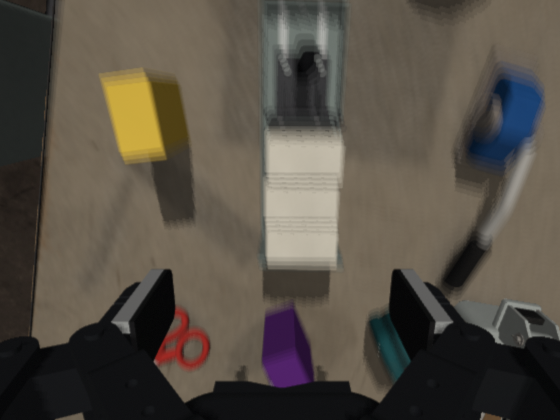

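Blurred by motion, but the row is almost straight in the image (cartons at column 265–340, rows 130–268), so the yaw is near 15°. I take one settled look, as an enlarged crop.

Emit:
drive_tool --pt "0 0 0 0" --pt "0 0 0 0" --pt "0 0 0 0" --pt "0 0 0 0" --pt "0 0 0 0"

```text
clock: 2.98
position: [0.5186, 0.0249, 0.304]
ee_rot: [0.0, 0.61, 0.792, 0.0]
contact_force: [-0.6, -0.1, 0.1]
width: 0.0852
```

```bash
python3 - <<'E'
from h import *
import pickle
s=sensors.get_state();print(s['clock'],s['position'],s['ee_rot'])
im=save('wrist','w2.png');pickle.dump(im,open('w2.pkl','wb'))
c=im['color'][0:290,210:390,::-1]
cv2.imwrite('pics/w2c.png',cv2.resize(c,None,fx=2,fy=2,interpolation=cv2.INTER_CUBIC))
for q in('rack','stop_lug','carton_1'):
        print(q,[(np.round(d['point'],3).tolist(),round(d['score'],2)) for d in spotter.landmark_of(q,'wrist')])
E
```

```text
2.975 [0.51861837 0.02486812 0.30402195] [1.11911554e-04 6.10050171e-01 7.92362775e-01 9.40032969e-05]
rack []
stop_lug [([0.508, 0.131, 0.086], 0.82)]
carton_1 [([0.526, 0.059, 0.004], 0.87), ([0.393, 0.057, -0.002], 0.85), ([0.534, 0.025, 0.002], 0.72), ([0.545, -0.011, 0.008], 0.62)]
```

View pics/w2c.png

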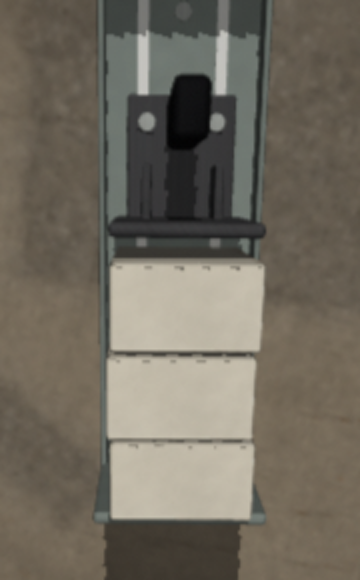

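```bash
python3 - <<'E'
from h import *
import pickle
im=pickle.load(open('w2.pkl','rb'))
P=lambda u,v,z=.089: ray(im,u/2+210,v/2,z)[:2]
for n,q in dict(c3=[(111,264),(264,264),(111,351),(262,351)],c2=[(108,357),(255,357),(107,440),(254,440)],c1=[(111,443),(253,443),(111,520),(251,518)]).items():
    p=np.array([P(*a) for a in q]); w=p[1]-p[0];w2=p[3]-p[2];e=(p[2]+p[3]-p[0]-p[1])/2
    print(n,p.mean(0).round(4),np.linalg.norm(w).round(4),np.linalg.norm(w2).round(4),np.linalg.norm(e).round(4),np.degrees(np.arctan2([w[1],w2[1]],[w[0],w2[0]])).round(1),np.degrees(np.arctan2(e[0],-e[1])).round(1))
print('lug',P(192,75),P(192,110)); 
l=[P(101,180,.02),P(104,440,.02)];d=l[0]-l[1];print('lipyaw',np.degrees(np.arctan2(-d[0],d[1])))
s=np.array(im['R'])[0];print('toolyaw',np.degrees(np.arctan2(s[1],s[0])))
E
```

```text
c3 [0.5277 0.0589] 0.0584 0.0596 0.0338 [14.8 14.8] 15.2
c2 [0.5353 0.0229] 0.0582 0.0602 0.0347 [14.8 14.8] 15.0
c1 [ 0.5452 -0.0114] 0.0582 0.0593 0.0341 [14.8 15.7] 15.0
lug [0.50670586 0.13933377] [0.50988308 0.12820601]
lipyaw 14.579124398439957
toolyaw 14.840108394906553
```

Carton sizes come out at 58–60 × 34–35 mm and yaw at 15°, consistent with the given sizes. Carton_2 is at (0.5355, 0.0228). I go down and pinch its x faces.

Emit:
drive_tool --pt "0.017 -0.002 -0.03 0.2" --pt "0 0 -0.06 0" --pt "0 0 -0.06 0" --pt "0 0 -0.04 0" --pt "0 0 -0.007 0"

```text
clock: 3.8
position: [0.5339, 0.0227, 0.1044]
ee_rot: [-0.003, 0.609, 0.793, -0.002]
contact_force: [-0.1, -1.3, 0.2]
width: 0.0854
```

Emit:
drive_tool --pt "0 0 0 0" --pt "0 0 0 0" --pt "0 0 0 0" --pt "0 0 0 0" --pt "0 0 0 0" --jaw 0.05 --force 30

```text
clock: 4.42
position: [0.5369, 0.0225, 0.1087]
ee_rot: [0.002, 0.609, 0.793, 0.001]
contact_force: [-0.9, -0.9, 6.4]
width: 0.0598
```

Emit:
drive_tool --pt "0 0 0.001 0" --pt "-0.0005 0.002 0 0" --pt "-0.001 0.004 0 0" --pt "-0.001 0.004 0 0" --pt "-0.001 0.004 0 0"

```text
clock: 5.05
position: [0.5335, 0.0352, 0.1087]
ee_rot: [0.002, 0.608, 0.794, -0.0]
contact_force: [2.3, -9.8, 5.6]
width: 0.0594
```

Emit:
drive_tool --pt "-0.001 0.004 0 0" --pt "-0.001 0.004 0 0" --pt "-0.001 0.004 0 0" --pt "-0.001 0.004 0 0" --pt "-0.001 0.004 0 0"

```text
clock: 5.68
position: [0.5285, 0.055, 0.1087]
ee_rot: [0.002, 0.608, 0.794, -0.0]
contact_force: [2.5, -9.4, 4.5]
width: 0.0596
```

Emit:
drive_tool --pt "-0.0005 0.002 0 0" --pt "-0.0005 0.002 0 0" --pt "0 0 0 0" --pt "0 0 0 0" --pt "0 0 0 0"

```text
clock: 6.3
position: [0.5274, 0.0592, 0.1087]
ee_rot: [0.002, 0.608, 0.794, -0.0]
contact_force: [2.1, -7.1, 5.5]
width: 0.0598
```

Emit:
drive_tool --pt "-0.0005 0.001 0 0" --pt "0 0.001 0 0" --pt "0 0 0 0" --pt "0 0 0 0" --pt "0 0 0 0"

```text
clock: 6.92
position: [0.527, 0.061, 0.1087]
ee_rot: [0.002, 0.608, 0.794, -0.0]
contact_force: [0.7, -8.0, 6.0]
width: 0.0597
```

Emit:
drive_tool --pt "0 0 0 0" --pt "0 0 0 0" --pt "0 0 0 0" --pt "0 0 0.02 0" --pt "0 0 0.04 0" --jaw 0.0854

```text
clock: 7.55
position: [0.5242, 0.0629, 0.1668]
ee_rot: [-0.002, 0.609, 0.793, -0.001]
contact_force: [0.8, 0.2, -0.2]
width: 0.0856
```

Emit:
drive_tool --pt "0 0 0.05 0" --pt "0 0 0.05 0" --pt "0 0 0.04 0" --pt "0 0 0 0" --pt "0 0 0 0"

```text
clock: 8.18
position: [0.525, 0.0628, 0.307]
ee_rot: [-0.001, 0.609, 0.793, -0.0]
contact_force: [-1.5, -0.1, -0.8]
width: 0.0851
```

```bash
python3 - <<'E'
from h import *
import pickle
s=sensors.get_state();print(s['clock'],s['position'],s['ee_rot'])
im=save('wrist','w3.png');pickle.dump(im,open('w3.pkl','wb'))
c=im['color'][0:300,180:420,::-1]
cv2.imwrite('pics/w3c.png',cv2.resize(c,None,fx=2,fy=2,interpolation=cv2.INTER_CUBIC))
for q in('stop_lug','carton_1'):
        print(q,[(np.round(d['point'],3).tolist(),round(d['score'],2)) for d in spotter.landmark_of(q,'wrist')])
E
```

```text
8.175 [0.52500089 0.06281984 0.30703913] [-7.30714119e-04  6.08767382e-01  7.93348333e-01 -4.04327268e-04]
stop_lug [([0.5, 0.158, 0.087], 0.6)]
carton_1 [([0.516, 0.095, 0.002], 0.97), ([0.394, 0.058, -0.001], 0.81), ([0.545, -0.01, 0.006], 0.72), ([0.531, 0.064, 0.004], 0.56)]
```

View pics/w3c.png

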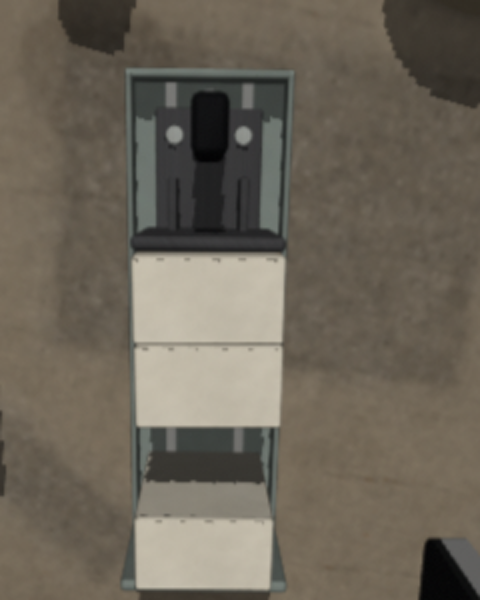

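The gap is open (crop rows 427–517 between carton_2 and carton_1), the row is upright and the lug sits at (210,120). Next I measure the gap and find the loose carton.

```bash
cat >> h.py <<'E'
def rect(p):
    p=np.array(p); w=p[1]-p[0];w2=p[3]-p[2];e=(p[2]+p[3]-p[0]-p[1])/2
    print(p.mean(0).round(4),[np.linalg.norm(a).round(4) for a in (w,w2,e)],np.degrees(np.arctan2([w[1],w2[1]],[w[0],w2[0]])).round(1),np.degrees(np.arctan2(e[0],-e[1])).round(1)); return p.mean(0)
E
python3 - <<'E'
from h import *
import pickle
im=pickle.load(open('w3.pkl','rb'))
P=lambda u,v,z=.089: ray(im,u/2+180,v/2,z)[:2]
yy=np.array([-.2588,.9659])
a=rect([P(*q) for q in[(137,518),(272,517),(136,588),(271,588)]])
b=rect([P(*q) for q in[(135,346),(282,346),(134,427),(280,426)]])
c=rect([P(*q) for q in[(134,258),(285,258),(134,343),(284,343)]])
print('1->2',(b-a)@yy,'2->3',(c-b)@yy,'front edges',P(204,517)@yy,P(208,426.5)@yy)
print('lug',P(210,95),P(210,118))
for q in('carton_loose',):
  for cam in('scene','side'):
    cams.get_image(cam)
    print([(np.round(d['point'],3).tolist(),round(d['score'],2)) for d in spotter.landmark_of(q,cam)])
E
```

```text
[ 0.5452 -0.0108] [np.float64(0.0577), np.float64(0.0595), np.float64(0.0339)] [15.5 15.1] 14.3
[0.5273 0.0617] [np.float64(0.0586), np.float64(0.0601), np.float64(0.0337)] [15.  15.5] 14.1
[0.5188 0.0953] [np.float64(0.0581), np.float64(0.0597), np.float64(0.0332)] [15. 15.] 14.8
1->2 0.07470592157081704 2->3 0.034678422027391735 front edges -0.13436178944168214 -0.09370520734025756
lug [0.4995559  0.16742842] [0.5015882  0.15993399]
[([0.576, -0.154, -0.003], 0.79), ([0.598, -0.259, 0.003], 0.72)]
[([0.601, -0.251, 0.004], 0.63), ([0.57, -0.157, 0.001], 0.59)]
```

Emit:
drive_tool --pt "0.012 -0.055 0 0" --pt "0.012 -0.055 0 0" --pt "0.012 -0.055 0 0" --pt "0.012 -0.055 0 0" --pt "0.012 -0.055 0 0"

```text
clock: 9.15
position: [0.5859, -0.2142, 0.3076]
ee_rot: [-0.0, 0.609, 0.793, 0.0]
contact_force: [0.3, 0.9, 0.2]
width: 0.0855
```

Emit:
drive_tool --pt "0.01 -0.05 0 0" --pt "0 0 0 0" --pt "0 0 0 0" --pt "0 0 0 0" --pt "0 0 0 0"

```text
clock: 9.78
position: [0.5957, -0.2611, 0.3083]
ee_rot: [0.0, 0.608, 0.794, 0.0]
contact_force: [0.2, 1.3, 1.3]
width: 0.085
```

```bash
python3 - <<'E'
from h import *
import pickle
s=sensors.get_state();print(s['clock'],s['position'],s['ee_rot'])
im=save('wrist','w4.png');pickle.dump(im,open('w4.pkl','wb'))
print(proj(im,[.6,-.255,.085]))
print([(np.round(d['point'],3).tolist(),round(d['score'],2)) for d in spotter.landmark_of('carton_loose','wrist')])
cv2.imwrite('pics/w4c.png',cv2.resize(im['color'][0:320,140:440,::-1],None,fx=1.8,fy=1.8,interpolation=cv2.INTER_CUBIC))
E
```

```text
9.775 [ 0.59566868 -0.26105905  0.30829945] [1.20095350e-04 6.08219774e-01 7.93768653e-01 1.35173953e-04]
[288.05633317 184.07636752]
[([0.597, -0.253, -0.003], 0.61), ([0.573, -0.159, -0.001], 0.57)]
```

View pics/w4c.png

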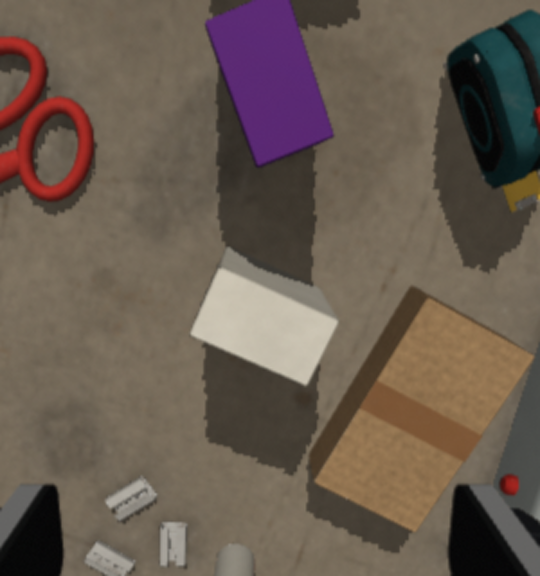

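The carton top's corners in the crop are (221,264), (338,322), (307,384) and (191,334). The brown box is close to its right end, so I grip high enough for the tips to clear 40 mm.

```bash
python3 - <<'E'
from h import *
import pickle
im=pickle.load(open('w4.pkl','rb'))
P=lambda u,v,z=.085: ray(im,u/1.8+140,v/1.8,z)[:2]
print(rect([P(*q) for q in[(221,264),(338,322),(191,334),(307,384)]]))
s=np.array(im['R'])[0];print('toolyaw',np.degrees(np.arctan2(s[1],s[0])),manip.grip_point_offset)
print('brown',[P(*q,.04) for q in [(430,295),(533,355),(315,480),(414,530)]])
E
```

```text
[ 0.5987 -0.2532] [np.float64(0.0588), np.float64(0.0585), np.float64(0.0336)] [-11.4  -9.1] -9.1
[ 0.59866499 -0.25317773]
toolyaw 15.10138276503104 0.0539
brown [array([ 0.67998214, -0.22460322]), array([ 0.74347249, -0.24075823]), array([ 0.65266784, -0.34071828]), array([ 0.7167729 , -0.35623193])]
```

Emit:
drive_tool --pt "0.003 0.008 -0.03 -8.3" --pt "0 0 -0.03 -8.3" --pt "0 0 -0.03 -8.4" --pt "0 0 0 0" --pt "0 0 0 0"

```text
clock: 10.5
position: [0.5993, -0.2545, 0.2192]
ee_rot: [0.001, 0.765, 0.644, 0.0]
contact_force: [-0.5, -0.7, 0.2]
width: 0.0852
```

Emit:
drive_tool --pt "0 0.001 -0.05 0" --pt "0 0 -0.04 0" --pt "0 0 -0.01 0" --pt "0 0 0 0" --pt "0 0 0 0"

```text
clock: 11.12
position: [0.6001, -0.2542, 0.1203]
ee_rot: [0.002, 0.766, 0.643, 0.001]
contact_force: [0.5, -0.8, 0.8]
width: 0.0855
```

Emit:
drive_tool --pt "0 0 0 0" --pt "0 0 0 0" --pt "0 0 0 0" --pt "0 0 0 0" --pt "0 0 0 0" --jaw 0.05 --force 30

```text
clock: 11.75
position: [0.5992, -0.2537, 0.1194]
ee_rot: [0.001, 0.766, 0.643, 0.0]
contact_force: [-0.2, 1.3, 5.3]
width: 0.0596
```

Emit:
drive_tool --pt "0 0 0.01 0" --pt "0 0 0.03 0" --pt "0 0 0.05 0" --pt "0 0 0.03 0" --pt "0 0 0 0"

```text
clock: 12.38
position: [0.5998, -0.254, 0.2408]
ee_rot: [0.003, 0.766, 0.643, 0.001]
contact_force: [-0.7, 0.2, -2.7]
width: 0.0596
```

Emit:
drive_tool --pt "-0.006 0.0275 0 3" --pt "-0.009 0.04 0 5" --pt "-0.009 0.04 0 5" --pt "-0.009 0.04 0 5" --pt "-0.009 0.04 0 4.8"

```text
clock: 13.0
position: [0.5552, -0.0644, 0.2357]
ee_rot: [-0.002, 0.623, 0.782, -0.001]
contact_force: [-0.1, -0.1, -2.1]
width: 0.0595
```

Emit:
drive_tool --pt "-0.009 0.04 0 2" --pt "-0.008 0.032 0 0" --pt "-0.0045 0.02 0 0" --pt "0 0 0 0" --pt "0 0 0 0"

```text
clock: 13.62
position: [0.5355, 0.0253, 0.2375]
ee_rot: [0.0, 0.61, 0.792, -0.0]
contact_force: [-0.7, -0.8, -0.4]
width: 0.0595
```

```bash
python3 - <<'E'
from h import *
import pickle
s=sensors.get_state();print(s['clock'],s['position'],s['ee_rot'])
im=save('wrist','w5.png');pickle.dump(im,open('w5.pkl','wb'))
cv2.imwrite('pics/w5c.png',cv2.resize(im['color'][60:420,130:430,::-1],None,fx=1.6,fy=1.6,interpolation=cv2.INTER_CUBIC))
E
```

```text
13.625 [0.53549752 0.0253162  0.23749579] [ 2.17489859e-04  6.10323844e-01  7.92151883e-01 -3.89418799e-04]
```

View pics/w5c.png

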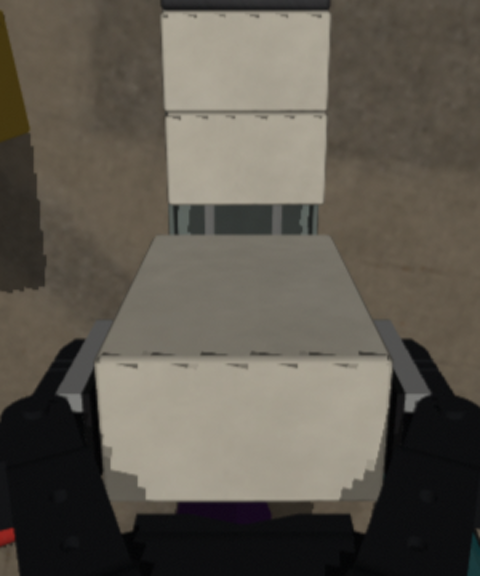

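The carton hangs with its top +y edge at crop row 357 and its bottom +y edge at row 236. Carton_2's near edge is at row 204. I check its pose in the hand.

```bash
python3 - <<'E'
from h import *
import pickle
im=pickle.load(open('w5.pkl','rb'))
P=lambda u,v,z: ray(im,u/1.6+130,v/1.6+60,z)[:2]
yy=np.array([-.2588,.9659]);xx=np.array([.9659,.2588])
o=np.array([.53,.044]); f=lambda p:((p-o)@xx*1000,(p-o)@yy*1000)
for n,u,v,z in[('topL',99,357,.2035),('topR',389,357,.2035),('botL',155,236,.1185),('botR',331,236,.1185),('c2L',169,203,.089),('c2R',324,203,.089),('tip',244,500,.2035)]: print(n,np.round(f(P(u,v,z)),1))
print('tcp',f(np.array([.5355,.0253])))
E
```

```text
topL [-27.4  -1.6]
topR [29.8 -1.8]
botL [-28.6  -2.8]
botR [30.6 -3. ]
c2L [-27.2   1.3]
c2R [32.   1.1]
tip [  1.1 -35.8]
tcp (np.float64(0.47288999999995224), np.float64(-19.485729999999986))
```

Emit:
drive_tool --pt "0 0.001 -0.02 0" --pt "0 0 -0.02 0" --pt "0 0 0 0" --pt "0 0 -0.015 0" --pt "0 0 -0.015 0"

```text
clock: 14.3
position: [0.5356, 0.0268, 0.1676]
ee_rot: [0.001, 0.61, 0.792, 0.0]
contact_force: [0.4, 0.1, -2.0]
width: 0.0599
```

Emit:
drive_tool --pt "0 0 -0.015 0" --pt "0 0 -0.01 0" --pt "0 0 -0.008 0" --pt "0 0 0 0" --pt "0 0 0 0"

```text
clock: 14.92
position: [0.5356, 0.0271, 0.1352]
ee_rot: [0.0, 0.61, 0.792, 0.0]
contact_force: [-0.3, 1.0, -1.9]
width: 0.0596
```

Emit:
drive_tool --pt "0 0 -0.004 0" --pt "0 0 -0.004 0" --pt "0 0 -0.002 0" --pt "0 0 0 0" --pt "0 0 0 0"

```text
clock: 15.55
position: [0.5352, 0.0271, 0.125]
ee_rot: [0.0, 0.61, 0.792, 0.0]
contact_force: [-0.0, -0.3, -1.7]
width: 0.0595
```

Emit:
drive_tool --pt "0 0 -0.001 0" --pt "0 0 0 0" --pt "0 0 -0.001 0" --pt "0 0 0 0" --pt "0 0 0 0"

```text
clock: 16.18
position: [0.5352, 0.0271, 0.1234]
ee_rot: [0.0, 0.61, 0.792, 0.0]
contact_force: [-1.7, -0.0, 4.8]
width: 0.0594
```

Emit:
drive_tool --pt "0 0 0 0" --pt "0 0 0 0" --pt "0 0 0 0" --pt "0 0 0.02 0" --pt "0 0 0.06 0" --jaw 0.0854

```text
clock: 16.8
position: [0.5333, 0.0272, 0.2007]
ee_rot: [-0.003, 0.61, 0.792, -0.002]
contact_force: [1.2, 0.5, 0.2]
width: 0.0853
```

Emit:
drive_tool --pt "0 0 0.03 0" --pt "-0.011 0.0435 0.02 0" --pt "-0.012 0.0435 0 0" --pt "-0.012 0.0435 0 0" --pt "0 0 0 0"

```text
clock: 17.42
position: [0.4991, 0.16, 0.2529]
ee_rot: [-0.0, 0.609, 0.793, 0.0]
contact_force: [0.0, -0.1, 0.2]
width: 0.0853
```

Emit:
drive_tool --pt "0 0 0 0" --pt "0 0 0 0" --pt "0 0 0 0" --pt "0 0 0 0" --pt "0 0 0 0" --jaw 0.05

```text
clock: 18.05
position: [0.5003, 0.1573, 0.2529]
ee_rot: [0.0, 0.61, 0.792, 0.0]
contact_force: [-0.6, -0.3, -0.5]
width: 0.0497
```

```bash
python3 - <<'E'
from h import *
im=save('scene','s2.png'); cams.get_image('side')
s=sensors.get_state();print(s['clock'],s['position'],s['ee_rot'])
for c,q in(('side','stop_lug'),('scene','stop_lug'),('scene','carton_1'),('side','carton_1')):
  print(c,q,[(np.round(d['point'],3).tolist(),round(d['score'],2)) for d in spotter.landmark_of(q,c)])
im=save('wrist','w6.png')
cv2.imwrite('pics/w6c.png',cv2.resize(im['color'][120:420,130:430,::-1],None,fx=1.8,fy=1.8))
for q in 'stop_lug','carton_1':print([(np.round(d['point'],3).tolist(),round(d['score'],2)) for d in spotter.landmark_of(q,'wrist')],proj(im,[.5,.158,.089])-[130,120])
E
```

```text
18.15 [0.50024359 0.15746803 0.25293578] [3.41760370e-05 6.10338416e-01 7.92140779e-01 4.46222678e-05]
side stop_lug [([0.498, 0.159, 0.092], 0.6), ([0.702, -0.294, 0.002], 0.32)]
scene stop_lug [([0.502, 0.162, 0.089], 0.63)]
scene carton_1 [([0.545, -0.01, 0.004], 0.85), ([0.391, 0.055, 0.004], 0.85), ([0.534, 0.044, 0.0], 0.72), ([0.52, 0.1, 0.004], 0.67), ([0.524, 0.061, 0.003], 0.65)]
side carton_1 [([0.515, 0.094, 0.002], 0.86), ([0.392, 0.052, 0.005], 0.77), ([0.526, 0.064, 0.003], 0.46)]
[([0.501, 0.158, 0.086], 0.97)] [150.86050965  91.05995747]
[([0.391, 0.056, -0.002], 0.9)] [150.86050965  91.05995747]
```

View pics/w6c.png

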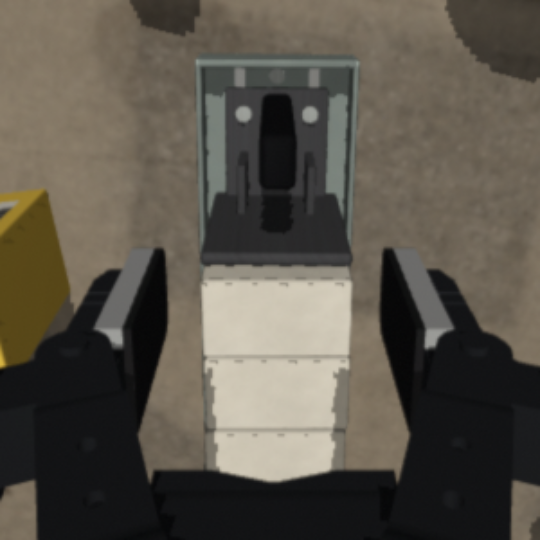

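The loose carton stands in line next to carton_2, and the lug is at crop (277,145), centred between the fingers. I go down and pinch it.

Emit:
drive_tool --pt "0.001 0 -0.05 0" --pt "0 0 -0.05 0" --pt "0 0 -0.027 0" --pt "0 0 0 0" --pt "0 0 0 0"

```text
clock: 19.12
position: [0.5021, 0.1578, 0.127]
ee_rot: [0.001, 0.61, 0.792, 0.001]
contact_force: [0.2, -0.1, 0.3]
width: 0.0501
```

Emit:
drive_tool --pt "0 0 0 0" --pt "0 0 0 0" --pt "0 0 0 0" --pt "0 0 0 0" --pt "0 0 0 0" --jaw 0.005 --force 40

```text
clock: 19.75
position: [0.5016, 0.1577, 0.1272]
ee_rot: [0.001, 0.611, 0.792, 0.001]
contact_force: [-1.2, -0.2, 6.4]
width: 0.0136
```

Pinched: the opening reads 13.6 mm, matching the 14 mm lug. I push back about 5 mm in small steps.

Emit:
drive_tool --pt "0.0003 -0.001 0 0" --pt "0.0002 -0.001 0 0" --pt "0.0003 -0.001 0 0" --pt "0 0 0 0" --pt "0 0 0 0"

```text
clock: 20.38
position: [0.5019, 0.1562, 0.1272]
ee_rot: [-0.001, 0.611, 0.792, 0.002]
contact_force: [-2.0, 5.9, 6.2]
width: 0.0136
```

Emit:
drive_tool --pt "0.0003 -0.001 0 0" --pt "0 0 0 0" --pt "0.0002 -0.001 0 0" --pt "0 0 0 0" --pt "0 0 0 0"

```text
clock: 21.0
position: [0.5024, 0.1545, 0.1272]
ee_rot: [-0.001, 0.611, 0.792, 0.002]
contact_force: [-2.4, 7.5, 6.7]
width: 0.0137
```

Emit:
drive_tool --pt "0.0003 -0.001 0 0" --pt "0 0 0 0" --pt "0 0 0 0" --pt "0 0 0 0" --pt "0 0 0 0"

```text
clock: 21.62
position: [0.5026, 0.1535, 0.1272]
ee_rot: [-0.001, 0.611, 0.792, 0.002]
contact_force: [-2.8, 7.8, 6.9]
width: 0.0134
```

Emit:
drive_tool --pt "0.0002 -0.001 0 0" --pt "0 0 0 0" --pt "0 0 0 0" --pt "0 0 0 0" --pt "0 0 0 0"

```text
clock: 22.25
position: [0.5029, 0.1525, 0.1272]
ee_rot: [-0.001, 0.611, 0.792, 0.002]
contact_force: [-2.3, 7.2, 7.1]
width: 0.0138
```

Emit:
drive_tool --pt "0.0003 -0.001 0 0" --pt "0 0 0 0" --pt "0 0 0 0" --pt "0 0 0 0" --pt "0 0 0 0"

```text
clock: 22.88
position: [0.5032, 0.1515, 0.1272]
ee_rot: [-0.001, 0.611, 0.792, 0.002]
contact_force: [-2.0, 6.4, 7.2]
width: 0.0132
```

Emit:
drive_tool --pt "0.0002 -0.001 0 0" --pt "0 0 0 0" --pt "0 0 0 0" --pt "0 0 0 0" --pt "0 0 0 0"

```text
clock: 23.5
position: [0.5033, 0.151, 0.1272]
ee_rot: [-0.001, 0.611, 0.791, 0.002]
contact_force: [-2.9, 8.0, 6.2]
width: 0.0138
```

Emit:
drive_tool --pt "0.0002 -0.001 0 0" --pt "0 0 0 0" --pt "0 0 0 0" --pt "0 0 0 0" --pt "0 0 0 0"

```text
clock: 24.12
position: [0.5033, 0.1509, 0.1272]
ee_rot: [-0.002, 0.611, 0.791, 0.003]
contact_force: [-2.5, 11.9, 7.2]
width: 0.0133
```

The plate no longer moves and the force has risen to 12 N, so the row is snug. I ease off slightly, release, rise and check.

Emit:
drive_tool --pt "-0.0003 0.001 0 0" --pt "-0.0002 0.001 0 0" --pt "0 0 0 0" --pt "0 0 0 0" --pt "0 0 0 0"

```text
clock: 24.75
position: [0.5032, 0.1511, 0.1272]
ee_rot: [-0.001, 0.611, 0.792, 0.002]
contact_force: [-2.6, 5.3, 6.5]
width: 0.0135
```

Emit:
drive_tool --pt "0 0 0 0" --pt "0 0 0 0" --pt "0 0 0 0" --pt "0 0 0.02 0" --pt "0 0 0.05 0" --jaw 0.06

```text
clock: 25.38
position: [0.5017, 0.1491, 0.1943]
ee_rot: [-0.002, 0.61, 0.792, -0.002]
contact_force: [0.3, 0.3, -0.3]
width: 0.0602
```

Emit:
drive_tool --pt "0.01 -0.04 0.05 0" --pt "0.01 -0.04 0.05 0" --pt "0.01 -0.03 0.01 0" --pt "0 0 0 0" --pt "0 0 0 0"

```text
clock: 26.0
position: [0.5318, 0.0428, 0.3015]
ee_rot: [-0.001, 0.61, 0.792, -0.0]
contact_force: [-0.8, 0.0, -1.0]
width: 0.0598
```

Emit:
drive_tool --pt "0 0 0 0" --pt "0 0 0 0" --pt "0 0 0 0" --pt "0 0 0 0" --pt "0 0 0 0"

```text
clock: 26.62
position: [0.5325, 0.0426, 0.3024]
ee_rot: [0.0, 0.61, 0.792, 0.0]
contact_force: [0.3, -0.1, 1.1]
width: 0.0598
```

```bash
python3 - <<'E'
from h import *
import pickle
s=sensors.get_state();print(s['clock'],s['position'],s['ee_rot'])
im=save('wrist','w7.png');pickle.dump(im,open('w7.pkl','wb'))
cv2.imwrite('pics/w7c.png',cv2.resize(im['color'][0:300,180:420,::-1],None,fx=2,fy=2,interpolation=cv2.INTER_CUBIC))
for q in('stop_lug','carton_1'):
  print([(np.round(d['point'],3).tolist(),round(d['score'],2)) for d in spotter.landmark_of(q,'wrist')])
E
```

```text
26.625 [0.53247747 0.04256011 0.30235948] [2.94232367e-05 6.10184175e-01 7.92259598e-01 3.85845858e-05]
[([0.505, 0.152, 0.085], 0.62)]
[([0.529, 0.055, 0.0], 0.88), ([0.394, 0.058, -0.001], 0.8), ([0.518, 0.089, 0.005], 0.71)]
```

View pics/w7c.png

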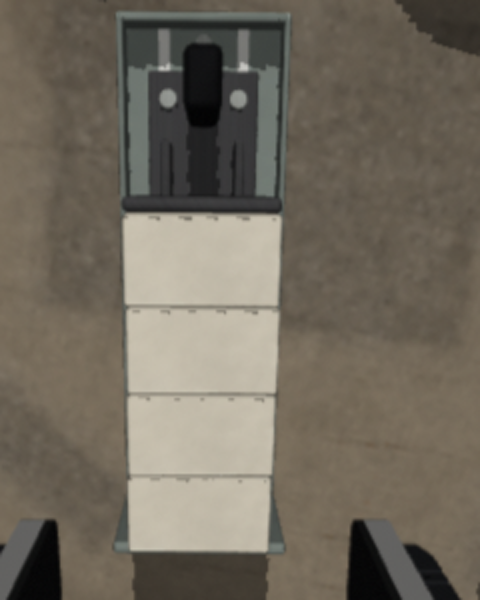

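The four cartons stand in line with thin seams (crop rows 307, 394, 476), and the stop plate sits against carton_3. I run a numeric check, then hand in.

```bash
python3 - <<'E'
from h import *
import pickle
im=pickle.load(open('w7.pkl','rb'))
yy=np.array([-.2588,.9659])
y=[(ray(im,u/2+180,v/2,.089)[:2]-[.53,.044])@yy*1000 for u,v in((202,213),(203,307),(202,394),(201,476),(200,551))]
print(np.round(y,1),np.round(-np.diff(y),1))
if abs(y[0]-y[-1]-140)<4: print(manip.sign_off())
E
```

```text
[ 64.3  29.3  -5.5 -40.7 -75. ] [35.  34.8 35.2 34.3]
the job is handed in; nothing more can be done
None
```

The loose carton is now in the rack between carton_1 and carton_2, the row is closed up, and I handed the job in at about 27 s of the 72 s allowed. Sign-off gives no verdict, so what follows is from my own checks.

- **Parting the row:** I pinched carton_2 by its end faces and slid it, carton_3 and the end stop along together. The wrist force in the horizontal plane stayed around 10 N, and the picture showed a gap of about 40 mm.
- **Placing the carton:** I gripped the loose white carton high enough for the fingertips to clear the brown box. I then turned it square and lowered it until it touched the floor, with wrist force reading about 5 N.
- **Closing up:** I pinched the lug and pushed the stop back in 1 mm steps. It stopped moving at about 12 N, so I eased off and released.

**Last checks:**
- In the final wrist picture the cartons sit at 34.3 to 35.2 mm spacing, about 139.3 mm in total against 140 mm nominal. They look square, with no visible gaps.
- The gripper was clear of everything when I handed in.
- I did not measure the bystanders again at the end, but no contact showed in the force readings.
- The stop moved back about 6.8 mm, where I had expected about 5 mm. The final picture agrees with a snug row, so the stop had probably been opened a little further than I estimated.

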